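# Vent the degreaser canister and open its safety cap

## Robot

A 6-joint arm with a two-finger parallel gripper is mounted at the origin on a cart in front of the work surface, level with it; the furniture and walls round the work are solid. World frame = base frame: x ahead of the robot, y to its left, z up, the work surface at z = 0. Lengths are in mm, angles in rad, forces in N, time in s.
With the tool pointing down it reaches from about 350 to 775 mm from the base axis. Payload 7.3 kg.
Tool frame: the origin (TCP) lies at the very end of the fingers, on their centre line; the grasp point (between the pads) lies 19 mm behind it (bot.grip_point_offset is the distance from the TCP to the grasp point, in mm); z points along the fingers, y is the line along which they close (so a half turn about z gives the same grasp; the last joint's range is limited). The gripper opens to 92 mm and grips with 3 to 60 N. Pads are 19 mm wide; open, the fingers measure 130 mm over their backs; the gripper's body (75 mm by 190 mm) begins 47 mm behind the grasp point.
Start: joints at [1.017, 0.342, 1.524, -0, 1.275, -0.146], TCP at [208.198, 481.974, 226.741] pointing down, gripper open.
Joint ranges: [-2.53, 2.53], [-0.77, 2.02], [0.04, 2.7], [-1, 4.14], [0.28, 2.66], [-3.11, 3.11]. Speed limits (rad/s): [2.57, 2.57, 3.14, 3.14, 3.14, 3.14].

## Interface

Orientations are given as [roll, pitch, yaw] about the fixed x, y, z axes, in that order (R = Rz(yaw) Ry(pitch) Rx(roll)).
In Python, from plant import bot gives the robot as it stands. The module is installed in compiled form; this text tells all that it offers.
- The arm moves only by the shell command python3 -m jog 'ROWS' [OPENING]. ROWS is JSON, a list of rows, each a list of 6 numbers: the shift along the tool's x, y, z in mm, then the turn, a rotation vector about the tool's x, y, z in rad. In form: [[dx, dy, dz, rx, ry, rz], ...]. A call has 1 to 12 rows; each row shifts and turns the commanded pose from where the row before left it, along the tool's axes as they then stand; what a row does not reach is not made up. A row lasts 1/10 s, in which the tool goes at most 50 mm and 8.59 degrees, less where a joint would pass 70% of its speed; a pose out of reach is approached as far as the arm can. A call with a gripper value outside its range is refused whole. OPENING is the opening in per cent of the stroke, from 0 (shut) to 100 (fully open), set as the call begins (- or left out, the last holds). The fingers move at their own pace and stop on an object; the grip force is fixed at half the most. Time passes only in rows, so rows that do not move let the fingers close. It gives the time, the measured TCP pose, the force, the opening and the grip force at its end, in the units of the state.
- bot.get_obs(): the state, without advancing time (a new reading comes with each control period).
- bot.capture(name): name is "side" or "top" or "wrist"; returns the picture (400x640x3 uint8, red, green, blue); there is no depth.
- bot.camera_model(name): a dict with "fx", "fy", "cx", "cy" (pixels), "position" and "orientation" of the camera in the world; the wrist camera has in their place "T_tool_cam" (4x4, takes a point from camera to tool coordinates, whose origin is the TCP and whose axes are the flange's). Camera axes: x right, y down, z forward; pixel columns grow to the right and rows downward; lengths in mm; the calibration is good to about 2 mm. A picture is of the moment at which its call begins: read the wrist's pose just before it. camera_model takes no time and is no camera call.
- bot.close_job(): hands the job in; it is judged then, once.
Trained networks look in the newest picture that a camera, given by its name, has taken for a name from the list of things; names that differ only in an ending like _2 or _b are one class to them, and where a whole thing is asked for, a point or a joint stands for the part that bears it (a point fixed in the world has none). Each returns a list of dicts, best first, with "p" (0 to 1); they miss things now and then, are a little off and sometimes report something else, mostly with a low value. They report only what shows in the picture. A call takes as long as a camera call. They do not tell look-alikes from the thing itself.
- bot.outline_of(target, camera): "mask" (400x640 bool, what is visible of it) and "pixel" ([column, row] in pixels, amid what is visible of it).
The state is a dict: "time": time; "joint_positions": joint angles; "dq": joint speeds; "tau": joint torques, N m; "tool_pos": TCP position; "tcp_rot": TCP orientation; "contact_force": force on the tool from outside, world axes, zero at the start; "moment": the same for the moment, N m; "grip_width": finger opening in mm; "finger_force": force on a finger pad.
Only numpy, scipy, OpenCV 4.12 (cv2) and the standard library are available. Lean on these libraries where they do the work, as an engineer would, in place of code of your own. Each camera call takes 0.05 s, during which the arm holds its last target. There are 200 camera calls.

## Task

The hub degreaser canister on the bench needs its level checked. First vent it: pull the vent knob beside it all the way out until it snaps, then push it fully home again; then press the canister's push-and-turn safety cap down, twist it free counter-clockwise and lift it straight up. Finish while holding the cap, upright and still, about 10 cm above the open neck, and leave the axle shaft, the tape roll and the bearing carton where they are.

Things in the scene. Friction and masses are not known exactly. Their poses are not given: they have to be found in the camera images.
- station: Degreaser station, fixed, placed and turned anew each time: dark steel base plate 140 (x) x 260 (y) x 8 mm; origin at the centre of its underside, z up, front to -x. On it an aluminium canister, 90 mm across, axis at x 0, y -70, shoulder 103 mm above the bench, and a grey valve block 50 x 46 mm at x 20, y +80 (front face x -5), top 82 mm above the bench (detent pin on it to 96 mm).
- neck_top (a point): Centre of the rim of the canister's neck, on its axis, 129 mm above the bench; axes as the station's. Hidden under the cap at first. Neck 28 mm across with bayonet flanges to 40 mm; a spring disc in it pushes the shut cap up with 6 N (10.5 N when fully down).
- vent_knob (a joint): Travel of the vent knob in m: 0 = fully home, 0.025 = fully out (level, towards the station's -x). A detent holds it at both ends: starting it from either end takes about 8 N over the first 7 mm, between them it slides with 1 to 2 N, and over the last 5 mm it snaps in by itself.
- knob_middle (a point): Middle of the black round vent knob, 26 mm in diameter, 24 mm long, its axis level along x (axes as the station's), 60 mm above the bench. It can be pinched across its diameter (along y) from above. When home, its rear face is 16 mm in front of the valve block, with a 20 mm round nut between.
- cap: Black push-and-turn safety cap, loose, about 70 g: ribbed round skirt 54 mm in diameter, 28 mm high; on top a straight grip bar 50 mm long (along the cap's x), 14 mm thick (y), 26 mm high. Origin at the centre of the skirt's lower rim, z up. Shut, its axes are parallel to the station's, its origin 13 mm below neck_top.
- cap_bar (a point): Middle of the cap's grip bar, on the cap's axis, 41 mm above the cap's origin, 13 mm below the bar's top; axes as the cap's. To open: press down until it bottoms, 9 mm (6 is enough), only then turn counter-clockwise from above by about 65 degrees while pressed (free between 50 and 80, then a stop), let the spring raise it to 4 mm above shut, lift straight up. It does not turn clockwise.
- axle_shaft: Bystander: a turned steel axle shaft standing upright, 46 mm in diameter, 229 mm high, loose, behind the station to the left; origin at the centre of its underside.
- tape_roll: Bystander: a roll of masking tape lying flat, 84 x 105 x 48 mm, loose, to the right of the station; origin at the centre of its underside.
- bearing_carton: Bystander: a flat square bearing carton, 54 x 54 x 25 mm, loose, in front of the station to the right; origin at the centre of its underside.
Not all that is in view belongs to the job. What is meant by the cap is not green or pink, and is the smaller of those in its own colour.

How it is judged (in metres and radians):
On the way, in this order (a step that is already met when the one before it is completed fails the run):
1. the vent knob is pulled fully out (more than 21 mm) (value of joint vent_knob above 0.021 m), for 0.1 s.
2. the vent knob is pushed home again (within 3 mm) (value of joint vent_knob below 0.003 m), for 0.1 s.
3. the cap, not yet turned (within 0.2 rad of shut), is pressed down on the neck by more than 3 mm (z of cap in the frame of neck_top below -0.016 m and horizontal distance between cap and neck_top below 0.006 m and angle between the x axis of cap and the x axis of station, either way round below 0.2 rad), for 0.05 s.
4. the cap, still on the neck, is turned by more than 43 degrees (angle between the x axis of cap and the x axis of station, either way round above 0.75 rad and z of cap in the frame of neck_top below -0.001 m and horizontal distance between cap and neck_top below 0.006 m), for 0.05 s.
At the end, for the whole second after the job is handed in: The vent knob is home (within 3 mm) and the gripper holds the cap clear of the canister: 50 to 170 mm above its shut height, within 40 mm of the neck's axis sideways, tilted less than 0.3 rad, at rest (under 30 mm/s), in the fingers' grip (over 1 N) and touching nothing of the station (value of joint vent_knob below 0.003 m and z of cap in the frame of neck_top between 0.037 and 0.157 m and horizontal distance between cap and neck_top below 0.04 m and angle between cap's own z axis and vertical below 0.3 rad and contact force between the fingers and cap above 1 N and contact force between cap and station below 0.1 N and linear speed of cap below 0.03 m/s); the arm keeps its last pose, push and grip.
It fails at once if the axle shaft is moved more than 20 mm (distance of axle_shaft from where it was at the start of the episode above 0.02 m).
It fails at once if the tape roll is moved more than 20 mm (distance of tape_roll from where it was at the start of the episode above 0.02 m).
It fails at once if the bearing carton is moved more than 20 mm (distance of bearing_carton from where it was at the start of the episode above 0.02 m).
It fails at once if the axle shaft is tipped over (angle between axle_shaft's own z axis and vertical above 0.4 rad).
It fails at once if the cap is lifted off while the vent knob is not home (z of cap in the frame of neck_top above -0.001 m and value of joint vent_knob above 0.004 m).
It also fails if it takes over 58 s, if anything falls off the work surface, if the arm or the gripper's body presses on something with over 40 N, if the wrist force passes 120 N, or if a joint passes its speed limit or range.

## Working session

There is one attempt and no reset: what is moved stays moved. The work goes in short steps, Python scripts to look and compute and a shell command to move; the robot and the scene stay as the last step left them, time stands still between calls to the robot, and variables do not carry over. Pictures are saved under pics/ and viewed, at most 10 in all, crops included, and the job is handed in when it is done.

```bash
mkdir -p pics
python3 - <<'E'
from plant import bot
import cv2,numpy as np
o=bot.get_obs();print(o)
ims=[]
for c in ["top","side"]:
    im=bot.capture(c);cv2.imwrite(f"pics/{c}0.png",im[:,:,::-1]);print(c,bot.camera_model(c))
    for t in ["station","cap","vent_knob","axle_shaft","tape_roll","bearing_carton","cap_bar","knob_middle"]:
        print(t,[(np.round(d["pixel"]).tolist(),round(d["p"],2),int(d["mask"].sum())) for d in bot.outline_of(t,c)][:5])
print(bot.camera_model("wrist"))
E
```

```text
{'time': 0.0, 'joint_positions': array([ 1.01697892e+00,  3.42690473e-01,  1.52500296e+00, -5.49997614e-05,
        1.27541274e+00, -1.45991430e-01]), 'dq': array([-6.39692130e-04,  3.71088297e-04, -2.04835652e-05,  5.33587926e-04,
        9.00955360e-04, -1.57803726e-03]), 'tau': array([-6.71018061e-04, -4.31241095e+01, -2.44222122e+01,  7.16894190e-02,
        5.60329249e-02, -1.20564837e-04]), 'tool_pos': array([207.99674073, 481.59545272, 226.0666152 ]), 'tcp_rot': array([-3.14008759e+00, -1.68142481e-04,  2.73378260e+00]), 'contact_force': array([ 0.1273134 ,  0.01743773, -0.79929476]), 'moment': array([ 0.0581954 , -0.00530084, -0.01108873]), 'finger_force': 0.0, 'grip_width': 91.6052606840932}
top {'fx': 428.20507477368636, 'fy': 428.20507477368636, 'cx': 316.83300015941893, 'cy': 205.6968126862846, 'position': array([ 479.75694437, -108.02132127, 1144.64257246]), 'orientation': array([-3.06805695, -0.00425234, -1.57135885])}
station [([308.0, 197.0], 0.63, 4606)]
cap [([391.0, 212.0], 0.97, 601), ([281.0, 202.0], 0.75, 101), ([316.0, 141.0], 0.71, 388), ([350.0, 250.0], 0.66,
[... 853 characters left out ...]
 [([376.0, 294.0], 0.98, 672)]
bearing_carton [([320.0, 292.0], 0.71, 398)]
cap_bar [([361.0, 250.0], 0.89, 483), ([333.0, 197.0], 0.76, 307), ([314.0, 255.0], 0.58, 560), ([338.0, 184.0], 0.55, 243)]
knob_middle [([288.0, 200.0], 0.38, 64)]
{'fx': 356.01276508733827, 'fy': 356.01276508733827, 'cx': 319.1541137147402, 'cy': 194.4015453627162, 'T_tool_cam': array([[-2.19412191e-04, -9.63625837e-01, -2.67254932e-01,
         7.20069242e+01],
       [ 9.99999899e-01, -3.16545036e-04,  3.20363806e-04,
        -1.94702558e-01],
       [-3.93309063e-04, -2.67254834e-01,  9.63625809e-01,
        -1.58345502e+02],
       [ 0.00000000e+00,  0.00000000e+00,  0.00000000e+00,
         1.00000000e+00]])}
```

Run:
```python
import cv2
im=cv2.imread("pics/top0.png")[100:310,190:460];cv2.imwrite("pics/a.png",cv2.resize(im,None,fx=2.8,fy=2.8,interpolation=cv2.INTER_CUBIC))
im=cv2.imread("pics/side0.png")[80:320,210:440];cv2.imwrite("pics/b.png",cv2.resize(im,None,fx=2.5,fy=2.5,interpolation=cv2.INTER_CUBIC))
```

```text
(no output)
```

View pics/a.png

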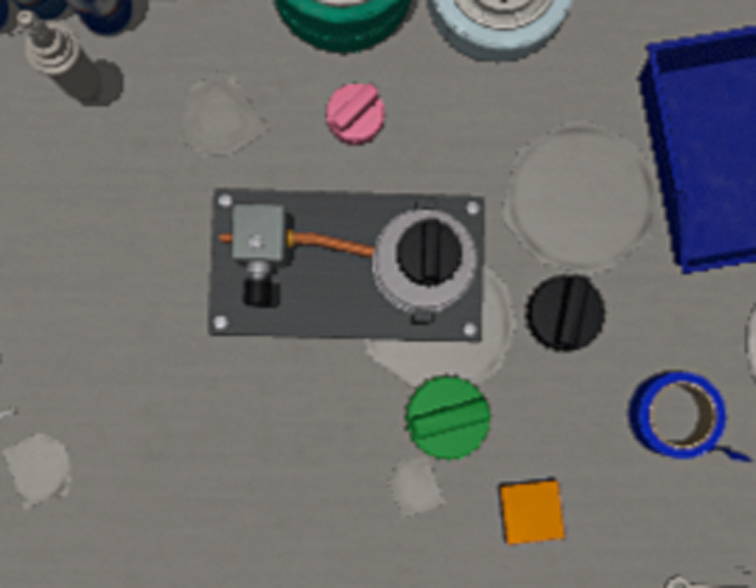

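View pics/b.png

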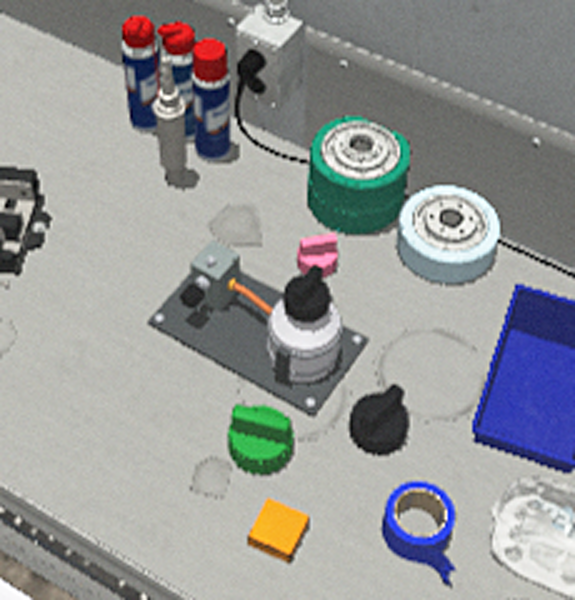

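The top picture (crop scale 2.8, full-picture pixels here) shows four caps: pink (316,141), green (350,250), large black loose on the bench (391,212), and smaller black on the canister (343,190). The smaller black one on the canister fits the description: it is neither green nor pink, is the smaller of the two black ones, and is on the neck. The enlarged crops confirm this. The knob is at about (283,204).

```bash
cat > h.py <<'E'
from plant import bot
import numpy as np,cv2
from scipy.spatial.transform import Rotation as R
def pose(c):
    m=bot.camera_model(c)
    if c!="wrist": return m,R.from_euler("xyz",m["orientation"]).as_matrix(),np.array(m["position"])
    o=bot.get_obs();Rt=R.from_euler("xyz",o["tcp_rot"]).as_matrix();T=m["T_tool_cam"]
    return m,Rt@T[:3,:3],Rt@T[:3,3]+o["tool_pos"]
def at(c,uv,z,P=None):
    m,Rc,p=P or pose(c)
    d=Rc@[(uv[0]-m["cx"])/m["fx"],(uv[1]-m["cy"])/m["fy"],1];return p+d*(z-p[2])/d[2]
def pix(c,X,P=None):
    m,Rc,p=P or pose(c);v=Rc.T@(np.array(X)-p);return np.array([m["cx"]+m["fx"]*v[0]/v[2],m["cy"]+m["fy"]*v[1]/v[2]])
E
python3 - <<'E'
from h import *
f=lambda u,v:(u/2.8+190,v/2.8+100)
g=lambda u,v:(u/2.5+210,v/2.5+80)
C=np.array([at("top",f(*p),8)[:2] for p in [(213,190),(484,197),(481,341),(209,334)]]);print(C.round(0),C.mean(0))
e=(C[0]-C[1])+(C[3]-C[2]);yaw=np.arctan2(-e[0],e[1]);print("yaw",yaw)
Cs=np.array([at("side",g(*p),8)[:2] for p in [(148,322),(312,413),(367,342)]]);print("side",Cs.round(0),(Cs[0]+Cs[2])/2)
Rz=np.array([[np.cos(yaw),-np.sin(yaw)],[np.sin(yaw),np.cos(yaw)]])
o=C.mean(0)
print("cap",o+Rz@[0,-70],"knob",o+Rz@[-5-16-12,80])
print("cap top",at("top",f(430,250),168),at("side",g(316,275),170))
print("knob",at("top",f(260,290),70),at("side",g(192,293),62))
print("others",at("top",f(568,313),40),at("top",f(450,417),40),at("top",f(678,415),40),at("top",f(532,511),25))
E
```

```text
[[ 665.   23.]
 [ 658. -236.]
 [ 521. -232.]
 [ 527.   26.]] [ 592.87504544 -104.9772842 ]
yaw -0.026035585684403405
side [[ 526.   21.]
 [ 521. -233.]
 [ 652. -240.]] [ 589.04415137 -109.64073707]
cap [ 591.05276033 -174.95356073] knob [561.96884091 -24.14531947]
cap top [ 589.43803275 -173.57648557  168.        ] [ 599.98818656 -183.36422987  170.        ]
knob [564.30683412 -27.13636455  70.        ] [564.51659599 -25.63097961  62.        ]
others [ 545.29505581 -309.3532813    40.        ] [ 449.76986668 -199.72605701   40.        ] [ 451.45565083 -409.1515756    40.        ] [ 362.79439253 -276.27393331   25.        ]
```

```bash
python3 -m jog '[[-42,-26,0,0,0,0],[-42,-26,0,0,0,0],[-42,-26,0,0,0,0],[-42,-26,0,0,0,0],[-42,-26,0,0,0,0],[-42,-26,0,0,0,0],[-42,-26,0,0,0,0],[-42,-26,0,0,0,0],[-42,-26,0,0,0,0],[-42,-26,0,0,0,0],[-42,-26,0,0,0,0],[-42,-26,0,0,0,0]]' 60
python3 -m jog '[[0,0,0,0,0,0.145],[0,0,0,0,0,0.145],[0,0,0,0,0,0.145],[0,0,0,0,0,0.145],[0,0,0,0,0,0.145],[0,0,0,0,0,0.145],[0,0,0,0,0,0.145],[0,0,0,0,0,0.145],[0,0,0,0,0,0.145],[0,0,0,0,0,0.145],[0,0,0,0,0,0.145],[0,0,0,0,0,0.145]]'
python3 -m jog '[[0,0,0,0,0,0.145],[0,0,0,0,0,0.145],[0,0,0,0,0,0.145],[0,0,0,0,0,0.145],[0,0,0,0,0,0.145],[0,0,0,0,0,0.145],[0,0,0,0,0,0.145],[0,0,0,0,0,0]]'
```

```text
time: 2.1
tool_pos: [548.0, -6.3, 226.9]
tcp_rot: [3.141, 0.0, 2.733]
contact_force: [0.7, 1.6, 0.9]
grip_width: 55.3
finger_force: 0.0
time: 3.3
tool_pos: [547.1, -4.3, 226.7]
tcp_rot: [-3.142, -0.0, 0.988]
contact_force: [1.2, -0.7, -0.2]
grip_width: 55.2
finger_force: 0.0
time: 4.1
tool_pos: [547.1, -4.3, 226.7]
tcp_rot: [-3.142, -0.0, -0.023]
contact_force: [-0.0, -0.7, -0.6]
grip_width: 55.0
finger_force: 0.0
```

Run:
```python
from h import *
P=pose("wrist");im=bot.capture("wrist")[:,:,::-1].copy()
for t in ["vent_knob","cap_bar","cap"]:
    print(t,[(np.round(d["pixel"]).tolist(),round(d["p"],2),np.argwhere(d["mask"]).min(0)[::-1],np.argwhere(d["mask"]).max(0)[::-1],at("wrist",d["pixel"],68 if t=="vent_knob" else 165,P).round(1)) for d in bot.outline_of(t,"wrist")][:3])
for X in [(562,-24.6,73),(591,-175,170)]:
    u=pix("wrist",X,P);print(u)
    cv2.drawMarker(im,tuple(int(a) for a in u),(0,0,255),0,10,1)
cv2.imwrite("pics/w1.png",im)
```

```text
vent_knob [([340.0, 155.0], 0.83, array([326, 139]), array([355, 173]), array([566.9, -23.5,  68. ]))]
cap_bar [([495.0, 227.0], 0.81, array([458, 212]), array([533, 236]), array([ 533. , -119.6,  165. ])), ([566.0, 131.0], 0.65, array([511,  89]), array([619, 176]), array([ 594.6, -156.6,  165. ])), ([619.0, 173.0], 0.57, array([571, 125]), array([639, 202]), array([ 567.7, -194. ,  165. ]))]
cap [([495.0, 231.0], 0.72, array([458, 212]), array([533, 236]), array([ 530.5, -120.1,  165. ])), ([567.0, 129.0], 0.65, array([511,  89]), array([619, 176]), array([ 595.7, -156.9,  165. ])), ([621.0, 172.0], 0.6, array([570, 125]), array([639, 202]), array([ 568. , -195.2,  165. ]))]
[341.61890911 161.67885497]
[601.80250703 137.24289774]
```

View pics/w1.png

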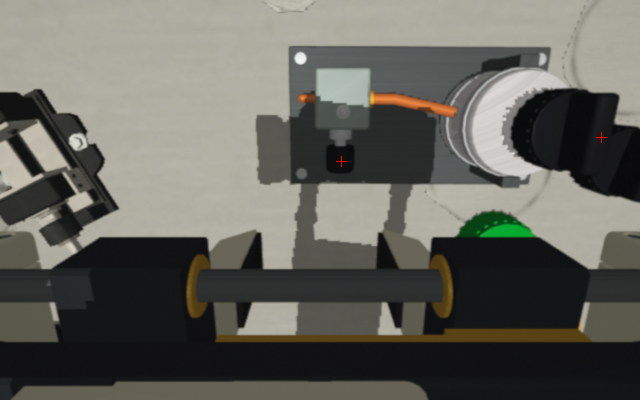

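Run:
```python
from h import *
P=pose("wrist")
for uv,z in [((340.5,173),72),((340.5,145),70),((327,160),60),((354,160),60),((289,47),8),((550,47),8),((291,184),8),((316,68),82),((369,68),82),((316,128),82),((370,128),82),((522,188),8)]: print(uv,at("wrist",uv,z,P).round(1))
for z in (0,60,100): print(at("wrist",(95,185),z,P).round(0),at("side",(222,180),z).round(0))
```

```text
(340.5, 173) [551.6 -23.5  72. ]
(340.5, 145) [576.5 -23.7  70. ]
(327, 160) [561.5 -11.8  60. ]
(354, 160) [561.1 -36.7  60. ]
(289, 47) [665.6  23.3   8. ]
(550, 47) [ 660.8 -233.9    8. ]
(291, 184) [526.6  26.8   8. ]
(316, 68) [640.3  -3.5  82. ]
(369, 68) [639.5 -46.1  82. ]
(316, 128) [592.7  -2.5  82. ]
(370, 128) [591.9 -47.8  82. ]
(522, 188) [ 517.5 -225.5    8. ]
[528. 246.   0.] [544. 235.   0.]
[542. 207.  60.] [511. 197.  60.]
[551. 181. 100.] [489. 171. 100.]
```

```bash
python3 -m jog '[[17,19.5,0,0,0,0],[0,0,20,0,0,0],[0,0,30,0,0,0],[0,0,30,0,0,0],[0,0,30,0,0,0],[0,0,30,0,0,0],[0,0,25,0,0,0],[0,0,15,0,0,0],[0,0,5,0,0,0],[0,0,0,0,0,0],[0,0,0,0,0,0]]'
```

```text
time: 5.4
tool_pos: [564.4, -24.3, 42.6]
tcp_rot: [3.141, -0.002, -0.021]
contact_force: [0.3, 0.7, 0.3]
grip_width: 55.0
finger_force: 0.0
```

```bash
python3 -m jog '[[0,0,0,0,0,0],[0,0,0,0,0,0],[0,0,0,0,0,0],[0,0,0,0,0,0],[0,0,0,0,0,0],[0,0,0,0,0,0],[0,0,0,0,0,0],[0,0,0,0,0,0]]' 0
```

```text
time: 6.2
tool_pos: [563.8, -23.7, 41.9]
tcp_rot: [-3.141, -0.0, -0.021]
contact_force: [-1.0, 4.4, 4.7]
grip_width: 25.0
finger_force: 30.0
```

```bash
python3 -m jog '[[-3,0,0,0,0,0],[-3,0,0,0,0,0],[-3,0,0,0,0,0],[-3,0,0,0,0,0],[-3,0,0,0,0,0],[-3,0,0,0,0,0],[-3,0,0,0,0,0],[-3,0,0,0,0,0],[-2,0,0,0,0,0],[0,0,0,0,0,0],[0,0,0,0,0,0],[0,0,0,0,0,0]]'
```

```text
time: 7.4
tool_pos: [538.8, -23.0, 42.0]
tcp_rot: [-3.141, -0.003, -0.021]
contact_force: [2.7, 7.3, 0.6]
grip_width: 24.9
finger_force: 30.0
```

```bash
python3 -m jog '[[-1,0,0,0,0,0],[-1,0,0,0,0,0],[-1,0,0,0,0,0],[0,0,0,0,0,0],[0,0,0,0,0,0]]'
```

```text
time: 7.9
tool_pos: [538.8, -23.0, 42.1]
tcp_rot: [-3.141, -0.009, -0.022]
contact_force: [12.8, 8.6, -6.9]
grip_width: 25.2
finger_force: 30.0
```

```bash
python3 -m jog '[[3,0,0,0,0,0],[3,0,0,0,0,0],[3,0,0,0,0,0],[3,0,0,0,0,0],[3,0,0,0,0,0],[3,0,0,0,0,0],[3,0,0,0,0,0],[3,0,0,0,0,0],[3,0,0,0,0,0],[3,0,0,0,0,0],[2,0,0,0,0,0],[0,0,0,0,0,0]]'
python3 -m jog '[[0,0,0,0,0,0],[0,0,0,0,0,0]]'
```

```text
time: 9.1
tool_pos: [563.9, -23.7, 41.8]
tcp_rot: [-3.141, 0.006, -0.021]
contact_force: [-10.6, 5.6, 12.3]
grip_width: 25.3
finger_force: 30.0
time: 9.3
tool_pos: [563.9, -23.7, 41.8]
tcp_rot: [-3.141, 0.006, -0.021]
contact_force: [-10.4, 4.3, 10.9]
grip_width: 24.9
finger_force: 30.0
```

```bash
python3 -m jog '[[-2,0,0,0,0,0],[0,0,0,0,0,0],[0,0,0,0,0,0],[0,0,0,0,0,0],[0,0,0,0,0,0],[0,0,20,0,0,0]]' 60 >/dev/null 2>&1 & sleep 0; wait; python3 -c "
from plant import bot;o=bot.get_obs();print(o['time'],o['tool_pos'],o['contact_force'],o['grip_width'])"
```

```text
9.9 [566.84307025 -24.63728377  23.62725378] [-0.00344991  0.21842467 -0.11719464] 54.83075324813972
```

I typed the last row with the wrong sign, so the tool went 20 mm down. It stayed clear of the plate and touched nothing. Next I raise it.

```bash
python3 -m jog '[[-2,0,0,0,0,0],[0,0,-20,0,0,0],[0,0,-40,0,0,0],[0,0,-40,0,0,0],[0,0,-40,0,0,0],[0,0,-45,0,0,0],[0,0,-45,0,0,0],[0,0,-45,0,0,0],[0,30,0,0,0,0],[0,40,0,0,0,0],[0,40,0,0,0,0],[0,40,0,0,0,0]]'
python3 -m jog '[[0,0,0,0,0,0],[0,0,0,0,0,0]]'
python3 - <<'E'
from h import *
P=pose("wrist");im=bot.capture("wrist")[:,:,::-1].copy()
for t in ["cap_bar","vent_knob"]:
    print(t,[(np.round(d["pixel"]).tolist(),round(d["p"],2),np.argwhere(d["mask"]).min(0)[::-1],np.argwhere(d["mask"]).max(0)[::-1]) for d in bot.outline_of(t,"wrist")][:3])
u=pix("wrist",(593.5,-174.5,170),P);print(u)
cv2.drawMarker(im,tuple(int(a) for a in u),(0,0,255),0,10,1)
cv2.imwrite("pics/w2.png",im)
E
```

```text
time: 11.1
tool_pos: [559.0, -175.3, 297.5]
tcp_rot: [3.141, -0.0, -0.021]
contact_force: [0.4, -0.2, -0.0]
grip_width: 55.2
finger_force: 0.0
time: 11.3
tool_pos: [559.1, -174.7, 296.8]
tcp_rot: [-3.141, 0.0, -0.023]
contact_force: [-0.0, 0.6, 0.0]
grip_width: 55.4
finger_force: 0.0
cap_bar [([317.0, 141.0], 0.95, array([288, 108]), array([349, 175])), ([430.0, 163.0], 0.89, array([397, 133]), array([461, 198])), ([265.0, 12.0], 0.8, array([235,   0]), array([286,  26]))]
vent_knob [([185.0, 162.0], 0.77, array([172, 147]), array([197, 172]))]
[317.95801474 144.03787378]
```

View pics/w2.png

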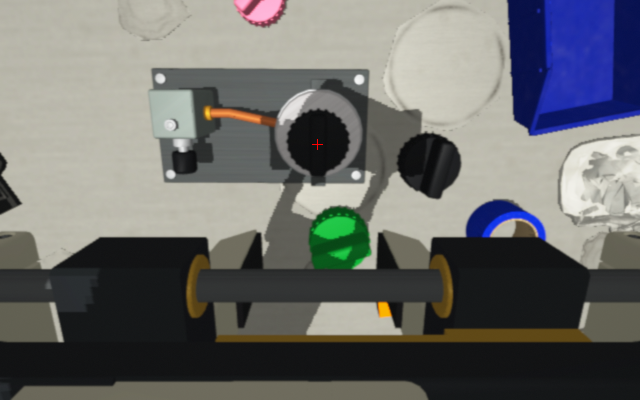

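The marker falls on the middle of the black cap at (318,144), and the vent knob shows home at (185,162). Next I go down over the grip bar.

```bash
python3 -m jog '[[20,-0.5,0,0,0,0],[14.5,-0.5,0,0,0,0],[0,0,20,0,0,0],[0,0,30,0,0,0],[0,0,30,0,0,0],[0,0,30,0,0,0],[0,0,25,0,0,0],[0,0,10,0,0,0],[0,0,4,0,0,0],[0,0,0,0,0,0],[0,0,0,0,0,0]]'
```

```text
time: 12.55
tool_pos: [594.9, -173.9, 149.3]
tcp_rot: [3.141, -0.002, -0.021]
contact_force: [-0.2, -0.0, 0.4]
grip_width: 55.3
finger_force: 0.0
```

```bash
python3 -m jog '[[0,0,0,0,0,0],[0,0,0,0,0,0],[0,0,0,0,0,0],[0,0,0,0,0,0],[0,0,0,0,0,0],[0,0,0,0,0,0],[0,0,0,0,0,0],[0,0,0,0,0,0],[0,0,0,0,0,0],[0,0,0,0,0,0]]' 0
```

```text
time: 13.55
tool_pos: [594.1, -174.1, 147.8]
tcp_rot: [3.141, -0.0, -0.021]
contact_force: [0.1, -2.1, 1.3]
grip_width: 13.9
finger_force: 30.0
```

Gripped, with a width of 13.9 mm that matches the 14 mm bar. Next I press.

```bash
python3 -m jog '[[0,0,2,0,0,0],[0,0,2,0,0,0],[0,0,2,0,0,0],[0,0,2,0,0,0],[0,0,2,0,0,0],[0,0,1,0,0,0],[0,0,0,0,0,0],[0,0,0,0,0,0]]'
```

```text
time: 14.35
tool_pos: [594.1, -174.1, 138.6]
tcp_rot: [3.141, -0.001, -0.021]
contact_force: [-4.8, -1.1, 11.2]
grip_width: 14.0
finger_force: 30.0
```

```bash
python3 -m jog '[[0,0,1,0,0,0],[0,0,1,0,0,0],[0,0,0,0,0,0]]'
```

```text
time: 14.65
tool_pos: [594.2, -174.1, 138.5]
tcp_rot: [3.14, -0.003, -0.021]
contact_force: [-8.6, 0.5, 22.8]
grip_width: 13.8
finger_force: 30.0
```

Bottomed. Next I turn it counter-clockwise, which is negative about tool z, by 1.13 rad.

```bash
python3 -m jog '[[0,0,0,0,0,-0.1],[0,0,0,0,0,-0.1],[0,0,0,0,0,-0.1],[0,0,0,0,0,-0.1],[0,0,0,0,0,-0.1],[0,0,0,0,0,-0.1],[0,0,0,0,0,-0.1],[0,0,0,0,0,-0.1],[0,0,0,0,0,-0.1],[0,0,0,0,0,-0.1],[0,0,0,0,0,-0.13],[0,0,0,0,0,0]]'
python3 -m jog '[[0,0,0,0,0,0],[0,0,0,0,0,0]]'
```

```text
time: 15.85
tool_pos: [594.7, -172.7, 138.5]
tcp_rot: [3.139, -0.002, 1.113]
contact_force: [-6.7, 6.0, 22.9]
grip_width: 13.8
finger_force: 30.0
time: 16.05
tool_pos: [594.7, -172.7, 138.5]
tcp_rot: [3.139, -0.002, 1.11]
contact_force: [-6.3, 5.2, 21.6]
grip_width: 14.2
finger_force: 30.0
```

```bash
python3 -m jog '[[0,0,-2,0,0,0],[0,0,-2,0,0,0],[0,0,-2,0,0,0],[0,0,-2,0,0,0],[0,0,-2,0,0,0],[0,0,-2,0,0,0],[0,0,-2,0,0,0],[0,0,-2,0,0,0],[0,0,-2,0,0,0],[0,0,0,0,0,0]]'
```

```text
time: 17.05
tool_pos: [593.6, -174.1, 152.2]
tcp_rot: [-3.14, 0.001, 1.109]
contact_force: [-0.8, 1.3, -1.3]
grip_width: 13.8
finger_force: 30.0
```

```bash
python3 -m jog '[[0,0,-5,0,0,0],[0,0,-10,0,0,0],[0,0,-15,0,0,0],[0,0,-20,0,0,0],[0,0,-20,0,0,0],[0,0,-15,0,0,0],[0,0,-10,0,0,0],[0,0,-5,0,0,0],[0,0,0,0,0,0],[0,0,0,0,0,0],[0,0,0,0,0,0]]'
python3 - <<'E'
from plant import bot
import cv2
a=bot.capture("side")[80:320,210:440,::-1];cv2.imwrite("pics/end.png",cv2.resize(a,None,fx=2.4,fy=2.4,interpolation=cv2.INTER_CUBIC))
E
```

```text
time: 18.15
tool_pos: [593.7, -173.7, 251.8]
tcp_rot: [-3.14, 0.0, 1.109]
contact_force: [-0.1, 0.2, -0.8]
grip_width: 14.0
finger_force: 30.0
```

View pics/end.png

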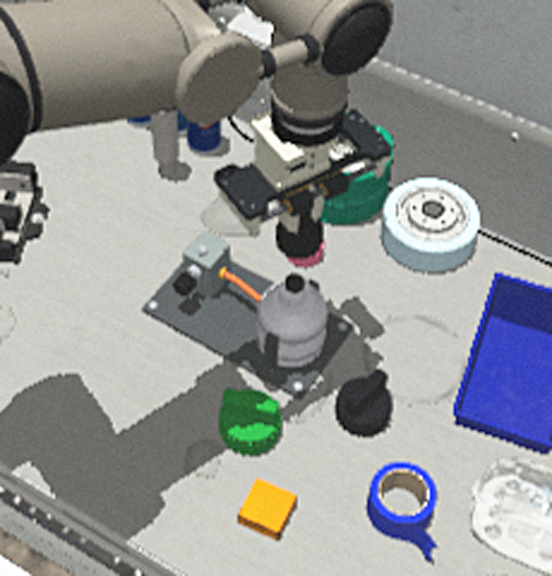

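The picture shows the black cap in the gripper at crop (300,235). The open neck is below it at (295,285), the knob is home at (185,285), and the bystanders have not moved.

```bash
python3 -c "
from plant import bot;print(bot.close_job())"
```

```text
the job is handed in; nothing more can be done
None
```

The canister is vented and open: the knob was pulled out to its stop and pushed home, and the cap was pressed, turned about 65° and lifted. The job is handed in with the cap held upright about 10 cm above the neck; no verdict was returned.

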